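# Grease the drive module in the service bay

### The arm

A 7-joint arm with a two-finger parallel gripper is mounted at the origin on the work surface. World frame = base frame: x ahead of the robot, y to its left, z up, the work surface at z = 0. Lengths are in m, angles in rad, forces in N, time in s.
With the tool pointing down it reaches from about 0.4 to 0.925 m from the base axis. Payload 4.1 kg.
Tool frame: the origin (TCP) lies at the very end of the fingers, on their centre line; the grasp point (between the pads) lies r.pinch_z behind it (r.pinch_z is the distance from the TCP to the grasp point, in m); z points along the fingers, y is the direction in which the jaws open and shut (so a half turn about z gives the same grasp; the last joint's range is limited). The gripper opens to 85 mm and grips with 20 to 120 N. Pads are 22 mm wide; open, the fingers measure 114 mm over their backs; the gripper's body (76 mm by 85 mm) begins 54 mm behind the grasp point. The pads swing forward as they close: fully open they stand 13 mm farther back than shut.
Start: joints at [-1.228, 0.398, 0.045, 1.537, -0.019, 1.207, -0.051], TCP at [0.278, 0.588, 0.231] pointing down, gripper open.
Joint ranges: [-2.82, 2.82], [-0.49, 2.23], [-1.37, 1.46], [0, 2.46], [-1.36, 4.5], [0.23, 2], [-2.94, 2.94]. Speed limits (rad/s): [2.57, 2.57, 3.14, 3.14, 3.14, 3.14, 3.14].

### API

Orientations are given as a unit quaternion [w, x, y, z].
In Python, from cell import get_state, read_camera, ticket, r gives the robot as it stands.
- The arm moves only by the tool move_arm, never from a script. Its argument "targets" is a list of rows, each an object of numbers: "wx", "wy", "wz": the turn, a rotation vector about the tool's x, y, z in rad; "tx", "ty", "tz": the shift along the tool's x, y, z in cm; "grip": the closure, from -1 (fully open) to 1 (shut). In form: [{"wx": .., "wy": .., "wz": .., "tx": .., "ty": .., "tz": .., "grip": ..}, ...]. A call has 1 to 10 rows; each row shifts and turns the commanded pose from where the row before left it, along the tool's axes as they then stand; what a row does not reach is not made up. A row lasts 1/12 s, in which the tool goes at most 41.7 mm and 7.16 degrees, less where a joint would pass 70% of its speed; a pose out of reach is approached as far as the arm can. A call with a gripper value outside its range is refused whole. The fingers move at their own pace and stop on an object; the grip force is fixed at half the most. Time passes only in rows, so rows that do not move let the fingers close. It gives the time, the measured TCP pose, the force and the opening at its end, in the units of the state.
- get_state(): the state, without advancing time (a new reading comes with each control period).
- read_camera(name): name is "side" or "top" or "wrist"; returns a dict with "pixels" (480x640x3 uint8, red, green, blue), "intrinsics" (3x3 intrinsics, pixels), "k1" (the pictures are not rectified: a ray, as slopes to the right and down, at radius r is drawn at 1 + k1 r^2 times it, then the intrinsics apply), "T" (4x4, takes a point from camera to world coordinates). Camera axes: x right, y down, z forward; pixel columns grow to the right and rows downward; lengths in m; the calibration is good to about 2 mm. A picture is of the moment at which its call begins. There is no depth.
- ticket.sign_off(): hands the job in, once; it reports no verdict.
The state is a dict: "t": time; "joints": joint angles; "qvel": joint speeds; "joint_torque": joint torques, N m; "ee_pos": TCP position; "ee_rot": TCP orientation; "force": force on the tool from outside, world axes, zero at the start; "wrist_torque": the same for the moment, N m; "gripper_width": finger opening in m.
Only numpy, scipy, OpenCV 4.12 (cv2) and the standard library are available. Lean on these libraries where they do the work, as an engineer would, in place of code of your own. Each camera call takes 0.05 s, during which the arm holds its last target. There are 200 camera calls.

### The job

Push the blue tray with the drive module along the roller track until it is fully home against the bumpers of the service bay. Then take the orange grease gun out of its stand, press its coupler squarely onto the tilted brass nipple until it snaps on, and push the gun's body down its stroke against the spring, as far as it goes. Finish while holding the gun pressed in like that; leave the other things on the bench where they are.

Things in the scene. Friction and masses are not known exactly. Their poses are not given: they have to be found in the camera images.
- track: Roller track, fixed. Origin on the bench at mid-track; x runs along it into the service bay, z up. 10 free rollers, tops 44 mm above the bench; side rails 56 mm high, inner faces at y = +-79 mm; the track spans x = -180 to 184 mm. The grey bay cheeks (102 mm high, x = 62 to 180 mm) carry white strips that leave 149 mm between them.
- bay_stop (a point): The end stop: point midway between the two rubber bumpers at the bay's end, in the plane of their faces, 170 mm from the track's origin along the track's x and 67 mm above the bench. Axes as the track. Behind it stands the grey back plate, 105 mm high, with a small indicator box up to 130 mm.
- tray: Blue open tray 170 (x) by 144 (y) by 45 mm high with the drive module bolted in; loose, about 0.9 kg. Origin at the centre of its underside, on the rollers; x towards the bay, z up. When home its origin is 85 mm short of the end stop (x = 85 mm in the track's frame). It starts 95 to 135 mm short of home and rolls with about 1 N.
- tray_push (a point): Middle of the outer face of the tray's near wall (the face to push towards the bay), 85 mm behind the tray's origin and 20 mm above its underside (64 mm above the bench). The wall reaches 89 mm above the bench. Axes as the tray.
- nipple: Brass ball-head grease nipple on a red block on the tray's module. Origin at the centre of its 14 mm ball, at x = -34 mm, z = 107 mm in the tray's frame (151 mm above the bench). z points out along its axis, leaning 30 degrees from upright to the tray's -x. Neck 8 mm; a 17 mm hexagon begins 19 mm, block 25 mm below the ball's centre. All else on the tray is lower than 64 mm above its underside.
- stand: Green bench stand for the grease gun, fixed: 100 mm square base, four posts and an 84 mm square top plate whose top is 105 mm above the bench, with a 31 mm hole in the middle. Origin on the bench under the hole, z up.
- gun_grip (a point): Grasp centre of the push-type grease gun, on its axis, 165 mm above the bench at first. z points from the coupler to the palm cap: up while it stands in its stand, coupler down through the hole (lift it 100 mm to clear). Round: orange body 32 mm thick from 50 mm below to 24 mm above this point, black cap (35 mm) up to 37 mm above, 40 mm steel collar 50 to 60 mm below. About 0.3 kg.
- coupler_seat (a point): Point in the gun's coupler, on its axis, where the centre of the nipple's ball sits once snapped on; 140.8 mm below the grasp centre with the spring out. The coupler is 27 mm thick; its flared mouth, 20 mm wide, is 14 mm below this point. Four sprung jaws let the ball in with about 6 to 8 N and then keep it. Axes as the gun.
- gun_stroke (a joint): How far the gun's body is pushed down over its tube, in m: 0 with the spring out, 0.015 at the end of the stroke. The spring takes about 9 N to start and 15 N at the end.
- vial_rack: Bystander: white rack with amber vials, 75 by 105 mm, 62 mm high; origin at the centre of its underside. It and the gun's stand may stand on either side of the track.
- jar: Bystander: amber jar with an orange cap, 64 mm in diameter, 100 mm high; origin at the centre of its underside.
- cartridge: Bystander: white spare grease cartridge with a red cap, 53 mm in diameter, 142 mm high, upright; origin at the centre of its underside.
- driver: Bystander: screwdriver with a blue handle, lying.
- tape: Bystander: yellow roll of tape, 90 mm across, 19 mm high, lying flat.

How it is judged:
By the outcome, as a careful person would: the job done as asked, in the order asked, and still so for the second after the job is handed in, while the arm keeps its last pose, push and grip.
It also fails if it takes over 56 s, if anything falls off the work surface, if the arm or the gripper's body presses on something with over 40 N, if the wrist force passes 120 N, or if a joint passes its speed limit or range.

## Working session

There is one attempt and no reset: what is moved stays moved. The work goes in short steps, Python scripts to look and compute and a tool call to move; the robot and the scene stay as the last step left them, time stands still between calls to the robot, and variables do not carry over. Pictures are saved under pics/ and viewed, about 8 in all and at most 12, crops included, and the job is handed in when it is done.

Besides the shell and the picture viewer there is one more tool, called after "Call:" as a command line: name --argument value ..., lists and objects as JSON in quotes. move_arm: Moves the arm, as the interface text tells. Its arguments: {"type":"object","properties":{"targets":{"type":"array"}},"required":["targets"]}

```bash
ls; mkdir -p pics
python3 - <<'E'
from cell import get_state, read_camera, r
import cv2,numpy as np
s=get_state(); print(s['t'],s['ee_pos'],s['ee_rot'],s['gripper_width'],r.pinch_z)
for n in('top','side'):
    c=read_camera(n); cv2.imwrite(f'pics/{n}0.png',c['pixels'][:,:,::-1]); np.savez(f'{n}0.npz',**c)
    print(n,c['intrinsics'].tolist(),c['k1'],np.round(c['T'],4).tolist())
E
```

```text
pics
0.0 [0.27761114 0.58700885 0.23024253] [-1.51584455e-04  2.19041986e-01  9.75714914e-01 -9.96258182e-04] 0.08531335953843477 0.0187
top [[580.7944448004745, 0.0, 319.18103365920905], [0.0, 580.7944448004745, 247.7514497849373], [0.0, 0.0, 1.0]] -0.00801055046567209 [[-0.0004, -0.9979, 0.0654, 0.4776], [-1.0, 0.0002, -0.0034, -0.0028], [0.0034, -0.0654, -0.9979, 1.6368], [0.0, 0.0, 0.0, 1.0]]
side [[458.18014982065176, 0.0, 318.2606337304708], [0.0, 458.18014982065176, 231.65050049707523], [0.0, 0.0, 1.0]] -0.0587282143182701 [[0.8993, -0.3115, 0.307, 0.1869], [-0.4373, -0.644, 0.6277, -0.8609], [0.0022, -0.6987, -0.7154, 1.0867], [0.0, 0.0, 0.0, 1.0]]
```

View pics/top0.png

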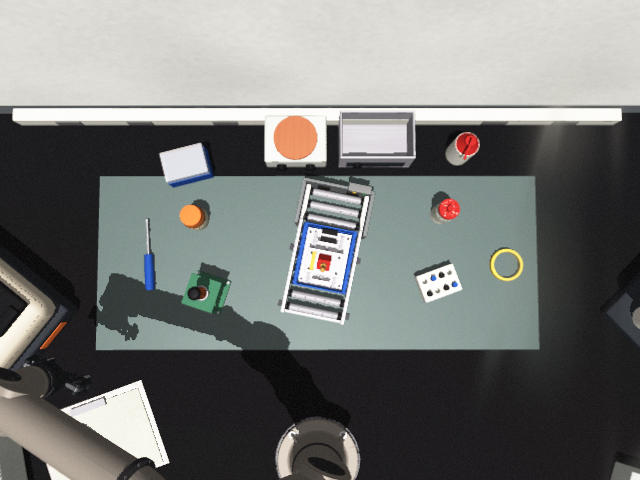

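View pics/side0.png

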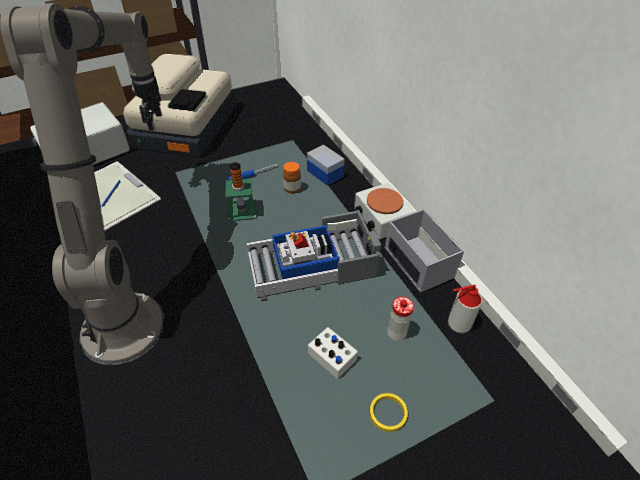

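The top view shows the track around (330,250), leaning right, with its bay at the top. The tray is at (325,258), the stand with the gun at (205,291), the jar at (192,216) and the driver at (149,255). The side view agrees. Next I'll segment them.

```bash
cat > h.py <<'E'
import numpy as np,cv2
from scipy.spatial.transform import Rotation as R
def D(c): return np.array([float(c['k1']),0,0,0,0])
def ray(c,uv):
    n=cv2.undistortPoints(np.float64(uv).reshape(-1,1,2),c['intrinsics'],D(c)).reshape(-1,2)
    return np.c_[n,np.ones(len(n))]@c['T'][:3,:3].T
def atz(c,uv,z):
    d=ray(c,uv); o=c['T'][:3,3]; return o+d*((z-o[2])/d[:,2])[:,None]
def proj(c,P):
    T=np.linalg.inv(c['T']); p=np.atleast_2d(P)
    return cv2.projectPoints(p.astype(float),cv2.Rodrigues(T[:3,:3])[0],T[:3,3],c['intrinsics'],D(c))[0].reshape(-1,2)
def tri(c1,u1,c2,u2):
    a,b=ray(c1,u1)[0],ray(c2,u2)[0]; o1,o2=c1['T'][:3,3],c2['T'][:3,3]
    s=np.linalg.lstsq(np.c_[a,-b],o2-o1,rcond=None)[0]; p,q=o1+a*s[0],o2+b*s[1]
    return (p+q)/2,np.linalg.norm(p-q)
def blob(m):
    n,l,st,ce=cv2.connectedComponentsWithStats(m.astype(np.uint8)); k=1+np.argmax(st[1:,4]); return l==k,ce[k],st[k]
def hsv(c): return cv2.cvtColor(np.ascontiguousarray(c['pixels']),cv2.COLOR_RGB2HSV)
def pts(m): return np.argwhere(m)[:,::-1].astype(np.float32)
E
python3 - <<'E'
from h import *
c=dict(np.load('top0.npz')); H=hsv(c).astype(int)
roi=np.zeros((480,640),bool); roi[180:335,170:400]=1
b=roi&(H[...,0]>105)&(H[...,0]<125)&(H[...,1]>150)&(H[...,2]>60)
m,ce,st=blob(b); P=pts(m)
w=atz(c,P,.085)[:,:2].astype(np.float32); print('tray',cv2.minAreaRect(w),st)
g=roi&(H[...,0]>60)&(H[...,0]<90)&(H[...,1]>110)&(H[...,2]>70)
m,ce,st=blob(g); w=atz(c,pts(m),.105)[:,:2].astype(np.float32); print('stand',cv2.minAreaRect(w),st)
rd=roi&((H[...,0]<6)|(H[...,0]>174))&(H[...,1]>170)&(H[...,2]>90); rd[:, :280]=0
m,ce,st=blob(rd); print('red',ce,st,atz(c,ce,.125))
im=c['pixels'][165:335,170:400,::-1]
cv2.imwrite('pics/z.png',cv2.resize(im,None,fx=3.4,fy=3.4,interpolation=cv2.INTER_CUBIC))
E
```

```text
tray ((0.5538200736045837, -0.02166728675365448), (0.14639034867286682, 0.16997936367988586), 78.90238189697266) [292 222  65  72 835]
stand ((0.45985671877861023, 0.29914379119873047), (0.08442796766757965, 0.08309023827314377), 73.41835021972656) [183 278  39  34 293]
red [323.63235294 260.69117647] [317 254  14  16 136] [[ 0.54281577 -0.01950839  0.125     ]]
```

View pics/z.png

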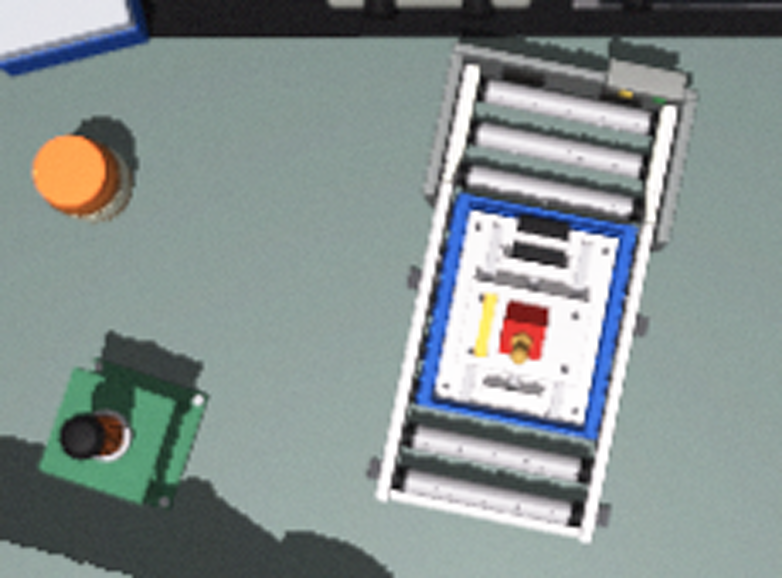

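Zoomed crop: the tray's near wall spans (415,405) to (597,437), the ball is at (520,345), the gun cap at (82,436), and the near rail ends at (380,500) and (588,540). Tray yaw is about -11°. Next I'll compute the targets.

```bash
cat >> h.py <<'E'
def delta(s,pos,Rt):
    q=s['ee_rot']; R0=R.from_quat([q[1],q[2],q[3],q[0]])
    rv=(R0.inv()*R.from_matrix(Rt)).as_rotvec(); d=np.asarray(pos)-s['ee_pos']
    print('rotvec',rv.round(4),'shift cm BEFORE turn',(R0.inv().apply(d)*100).round(2),'AFTER turn',(Rt.T@d*100).round(2))
def down(yaw,tilt=0): # tool x=-track x at yaw, tilt leans fingers to +track x
    x=np.array([-np.cos(yaw),-np.sin(yaw),0]);z=np.array([0,0,-1.]);y=np.cross(z,x)
    return np.c_[x,y,z]@R.from_euler('y',-tilt).as_matrix()
E
python3 - <<'E'
from h import *
from cell import get_state
c=dict(np.load('top0.npz')); f=lambda u,v:(170+(u-1.7)/3.4+0,165+(v-1.7)/3.4)
print('cap',atz(c,[f(82,436)],.202))
a,b=atz(c,[f(380,500)],.056)[0],atz(c,[f(588,540)],.056)[0]
print('near corners',a,b,np.degrees(np.arctan2(*(b-a)[[0,1]]*[1,-1])))
yaw=np.radians(-11.1); x=np.array([np.cos(yaw),np.sin(yaw),0]); mid=(a+b)/2
print('track origin',mid+.18*x,'tray home',mid+.265*x,'ball',atz(c,[f(520,345)],.151))
tr=np.array([.5538,-.0217,0]); push=tr-.085*x
print('short', (mid+.265*x-tr)@x,'lat',(mid-tr)@[-x[1],x[0],0])
p=push-.035*x; p[2]=.26; print('pre',p); delta(get_state(),p,down(yaw))
E
```

```text
cap [[0.46061323 0.30157488 0.202     ]]
near corners [0.40798727 0.09458513 0.056     ] [ 0.37621896 -0.07099976  0.056     ] -10.860520112589713
track origin [ 0.5687358  -0.02286127  0.056     ] tray home [ 0.65214567 -0.03922564  0.056     ] ball [[ 0.52817762 -0.01615999  0.151     ]]
short 0.099879958450923 lat 0.0017359244512078315
pre [0.43604488 0.00140264 0.26      ]
rotvec [-1.80e-03 -1.00e-04 -2.48e-01] shift cm BEFORE turn [-39.36 -46.18  -2.88] AFTER turn [-26.82 -54.42  -2.96]
```

Call:
move_arm --targets '[{"wz": -0.083,"tz": -2,"grip": -1},{"wz": -0.083,"tz": -1,"grip": -1},{"wz": -0.083,"grip": -1},{"tx": -1.7,"ty": -3.4,"grip": -1},{"tx": -1.7,"ty": -3.4,"grip": -1},{"tx": -1.7,"ty": -3.4,"grip": -1},{"tx": -1.7,"ty": -3.4,"grip": -1},{"tx": -1.7,"ty": -3.4,"grip": -1},{"tx": -1.7,"ty": -3.4,"grip": -1},{"tx": -1.7,"ty": -3.4,"grip": -1}]'

```text
validation failed for argument at $.ta...
```

Call:
move_arm --targets '[{"tx": -1.7,"ty": -3.4,"grip": -1},{"tx": -1.7,"ty": -3.4,"grip": -1},{"tx": -1.7,"ty": -3.4,"grip": -1},{"tx": -1.7,"ty": -3.4,"grip": -1},{"tx": -1.7,"ty": -3.4,"grip": -1},{"tx": -1.7,"ty": -3.4,"grip": -1},{"tx": -1.7,"ty": -3.4,"grip": -1},{"tx": -1.7,"ty": -3.4,"grip": -1},{"grip": -1},{"grip": -1}]'

```text
validation failed for argument at $.ta...
```

Run:
```python
from h import *
from cell import get_state
s=get_state();print(s['t'],s['ee_pos'],s['force'],s['joints'])
yaw=np.radians(-11)
delta(s,[.436,.0014,.055],down(yaw))
```

```text
0.1 [0.27764545 0.58709681 0.23036189] [-0.37018752 -0.56223821  0.53509741] [-1.22800859  0.39913963  0.0450342   1.5377348  -0.01870589  1.2069051
 -0.05071857]
rotvec [-1.800e-03 -1.000e-04 -2.497e-01] shift cm BEFORE turn [-39.35 -46.15  17.62] AFTER turn [-26.72 -54.47  17.54]
```

Call:
move_arm --targets '[{"wx": 0,"wy": 0,"wz": -0.083,"tx": 0,"ty": 0,"tz": -2,"grip": -1},{"wx": 0,"wy": 0,"wz": -0.083,"tx": 0,"ty": 0,"tz": -1,"grip": -1},{"wx": 0,"wy": 0,"wz": -0.083,"tx": 0,"ty": 0,"tz": 0,"grip": -1},{"wx": 0,"wy": 0,"wz": 0,"tx": -1.7,"ty": -3.4,"tz": 0,"grip": -1},{"wx": 0,"wy": 0,"wz": 0,"tx": -1.7,"ty": -3.4,"tz": 0,"grip": -1},{"wx": 0,"wy": 0,"wz": 0,"tx": -1.7,"ty": -3.4,"tz": 0,"grip": -1},{"wx": 0,"wy": 0,"wz": 0,"tx": -1.7,"ty": -3.4,"tz": 0,"grip": -1},{"wx": 0,"wy": 0,"wz": 0,"tx": -1.7,"ty": -3.4,"tz": 0,"grip": -1},{"wx": 0,"wy": 0,"wz": 0,"tx": -1.7,"ty": -3.4,"tz": 0,"grip": -1},{"wx": 0,"wy": 0,"wz": 0,"tx": -1.7,"ty": -3.4,"tz": 0,"grip": -1}]'

```text
t: 0.93
ee_pos: [0.3491, 0.3291, 0.261]
ee_rot: [-0.0, 0.096, 0.995, -0.0]
force: [0.5, -0.1, -0.5]
gripper_width: 0.0857
```

Call:
move_arm --targets '[{"wx": 0,"wy": 0,"wz": 0,"tx": -1.7,"ty": -3.4,"tz": 0,"grip": -1},{"wx": 0,"wy": 0,"wz": 0,"tx": -1.7,"ty": -3.4,"tz": 0,"grip": -1},{"wx": 0,"wy": 0,"wz": 0,"tx": -1.7,"ty": -3.4,"tz": 0,"grip": -1},{"wx": 0,"wy": 0,"wz": 0,"tx": -1.7,"ty": -3.4,"tz": 0,"grip": -1},{"wx": 0,"wy": 0,"wz": 0,"tx": -1.7,"ty": -3.4,"tz": 0,"grip": -1},{"wx": 0,"wy": 0,"wz": 0,"tx": -1.7,"ty": -3.4,"tz": 0,"grip": -1},{"wx": 0,"wy": 0,"wz": 0,"tx": -1.7,"ty": -3.4,"tz": 0,"grip": -1},{"wx": 0,"wy": 0,"wz": 0,"tx": -1.7,"ty": -3.4,"tz": 0,"grip": -1},{"wx": 0,"wy": 0,"wz": 0,"tx": 0,"ty": 0,"tz": 0,"grip": -1},{"wx": 0,"wy": 0,"wz": 0,"tx": 0,"ty": 0,"tz": 0,"grip": -1}]'

```text
t: 1.77
ee_pos: [0.4304, 0.0362, 0.2611]
ee_rot: [-0.0, 0.099, 0.995, 0.0]
force: [0.8, 0.6, -0.8]
gripper_width: 0.0851
```

Run:
```python
from h import *
from cell import get_state,read_camera
s=get_state();print(s['t'],s['ee_pos'],s['force'],s['joints'].round(3))
delta(s,[.436,.0014,.055],down(np.radians(-11)))
c=read_camera('wrist'); cv2.imwrite('pics/w1.png',c['pixels'][:,:,::-1]); np.savez('w1.npz',**c)
```

```text
1.7667 [0.43044939 0.03615659 0.2611234 ] [ 0.75405372  0.6404487  -0.77307975] [-0.638 -0.037  0.445  1.99   0.017  1.185  1.174]
rotvec [ 0.0003 -0.0005 -0.0062] shift cm BEFORE turn [-1.24 -3.3  20.61] AFTER turn [-1.21 -3.31 20.61]
```

View pics/w1.png

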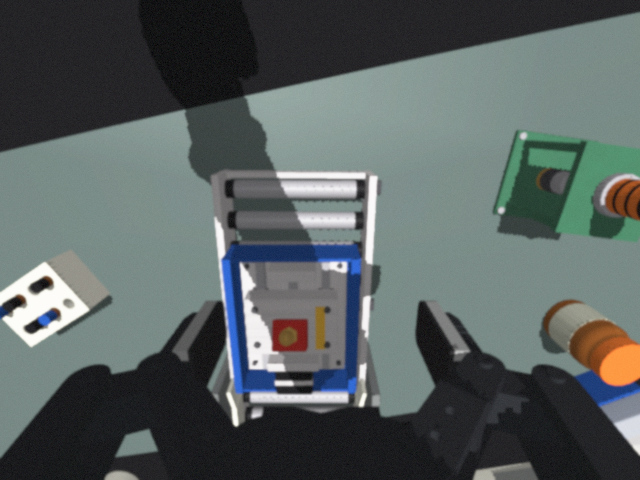

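The wrist view, with the robot side at the top of the picture, shows the tray at (290,320), the ball at (288,338), and the gap behind the near wall clear at (295,205). I'll drop in behind the wall.

Call:
move_arm --targets '[{"wx": 0,"wy": 0,"wz": 0,"tx": -0.3,"ty": -1.7,"tz": 2,"grip": -1},{"wx": 0,"wy": 0,"wz": 0,"tx": -0.3,"ty": -1.6,"tz": 3,"grip": -1},{"wx": 0,"wy": 0,"wz": 0,"tx": 0,"ty": 0,"tz": 3,"grip": -1},{"wx": 0,"wy": 0,"wz": 0,"tx": 0,"ty": 0,"tz": 3,"grip": -1},{"wx": 0,"wy": 0,"wz": 0,"tx": 0,"ty": 0,"tz": 3,"grip": -1},{"wx": 0,"wy": 0,"wz": 0,"tx": 0,"ty": 0,"tz": 3,"grip": -1},{"wx": 0,"wy": 0,"wz": 0,"tx": 0,"ty": 0,"tz": 2,"grip": -1},{"wx": 0,"wy": 0,"wz": 0,"tx": 0,"ty": 0,"tz": 1.3,"grip": -1},{"wx": 0,"wy": 0,"wz": 0,"tx": 0,"ty": 0,"tz": 0,"grip": -1}]'

```text
t: 2.57
ee_pos: [0.4272, 0.0063, 0.0555]
ee_rot: [-0.003, 0.095, 0.996, -0.001]
force: [-0.1, -0.3, -0.6]
gripper_width: 0.0854
```

Call:
move_arm --targets '[{"wx": 0,"wy": 0,"wz": 0,"tx": -0.8,"ty": 0,"tz": 0,"grip": -1},{"wx": 0,"wy": 0,"wz": 0,"tx": -0.8,"ty": 0,"tz": 0,"grip": -1},{"wx": 0,"wy": 0,"wz": 0,"tx": -0.7,"ty": 0,"tz": 0,"grip": -1},{"wx": 0,"wy": 0,"wz": 0,"tx": -0.5,"ty": 0,"tz": 0,"grip": -1},{"wx": 0,"wy": 0,"wz": 0,"tx": -0.6,"ty": 0,"tz": 0,"grip": -1},{"wx": 0,"wy": 0,"wz": 0,"tx": -0.7,"ty": 0,"tz": 0,"grip": -1},{"wx": 0,"wy": 0,"wz": 0,"tx": -0.7,"ty": 0,"tz": 0,"grip": -1},{"wx": 0,"wy": 0,"wz": 0,"tx": -0.7,"ty": 0,"tz": 0,"grip": -1},{"wx": 0,"wy": 0,"wz": 0,"tx": -0.7,"ty": 0,"tz": 0,"grip": -1},{"wx": 0,"wy": 0,"wz": 0,"tx": -0.7,"ty": 0,"tz": 0,"grip": -1}]'

```text
t: 3.4
ee_pos: [0.4984, -0.0089, 0.0583]
ee_rot: [-0.0, 0.096, 0.995, -0.0]
force: [-1.4, 0.4, 1.0]
gripper_width: 0.0856
```

Call:
move_arm --targets '[{"wx": 0,"wy": 0,"wz": 0,"tx": -0.7,"ty": 0,"tz": 0,"grip": -1},{"wx": 0,"wy": 0,"wz": 0,"tx": -0.7,"ty": 0,"tz": 0,"grip": -1},{"wx": 0,"wy": 0,"wz": 0,"tx": -0.7,"ty": 0,"tz": 0,"grip": -1},{"wx": 0,"wy": 0,"wz": 0,"tx": -0.7,"ty": 0,"tz": 0,"grip": -1},{"wx": 0,"wy": 0,"wz": 0,"tx": -0.6,"ty": 0,"tz": 0,"grip": -1},{"wx": 0,"wy": 0,"wz": 0,"tx": -0.5,"ty": 0,"tz": 0,"grip": -1},{"wx": 0,"wy": 0,"wz": 0,"tx": -0.5,"ty": 0,"tz": 0,"grip": -1},{"wx": 0,"wy": 0,"wz": 0,"tx": -0.5,"ty": 0,"tz": 0,"grip": -1}]'

```text
t: 4.07
ee_pos: [0.5463, -0.018, 0.0582]
ee_rot: [-0.0, 0.096, 0.995, 0.0]
force: [-2.2, -1.2, -0.8]
gripper_width: 0.085
```

Call:
move_arm --targets '[{"wx": 0,"wy": 0,"wz": 0,"tx": -0.3,"ty": 0,"tz": 0,"grip": -1},{"wx": 0,"wy": 0,"wz": 0,"tx": -0.3,"ty": 0,"tz": 0,"grip": -1},{"wx": 0,"wy": 0,"wz": 0,"tx": -0.3,"ty": 0,"tz": 0,"grip": -1},{"wx": 0,"wy": 0,"wz": 0,"tx": -0.2,"ty": 0,"tz": 0,"grip": -1}]'

```text
t: 4.4
ee_pos: [0.556, -0.0197, 0.0582]
ee_rot: [-0.001, 0.096, 0.995, 0.0]
force: [-5.5, 0.9, 5.0]
gripper_width: 0.0855
```

Call:
move_arm --targets '[{"wx": 0,"wy": 0,"wz": 0,"tx": -0.2,"ty": 0,"tz": 0,"grip": -1},{"wx": 0,"wy": 0,"wz": 0,"tx": -0.2,"ty": 0,"tz": 0,"grip": -1},{"wx": 0,"wy": 0,"wz": 0,"tx": -0.2,"ty": 0,"tz": 0,"grip": -1},{"wx": 0,"wy": 0,"wz": 0,"tx": 0,"ty": 0,"tz": 0,"grip": -1}]'

```text
t: 4.73
ee_pos: [0.5558, -0.0198, 0.0575]
ee_rot: [-0.008, 0.096, 0.995, 0.001]
force: [-15.5, 2.7, 12.9]
gripper_width: 0.0854
```

```bash
cat > look.py <<'E'
from h import *
from cell import get_state,read_camera
s=get_state();print(s['t'],s['ee_pos'],s['force'])
for n in('top','side'): np.savez(n+'1.npz',**read_camera(n))
c=dict(np.load('top1.npz')); s_=dict(np.load('side1.npz'))
a=c['pixels'][165:335,270:400,::-1]; b=s_['pixels'][190:310,235:395,::-1]
a=cv2.resize(a,(400,523),interpolation=cv2.INTER_CUBIC); b=cv2.resize(b,(400,300),interpolation=cv2.INTER_CUBIC)
o=np.zeros((523,800,3),np.uint8); o[:,:400]=a; o[:300,400:]=b; cv2.imwrite('pics/look%d.png'%(s['t']*10),o)
E
python3 look.py; ls pics
```

```text
4.7333 [ 0.55578551 -0.01984168  0.05745796] [-15.50400524   2.71603075  12.93383688]
look47.png
side0.png
top0.png
w1.png
z.png
```

View pics/look47.png

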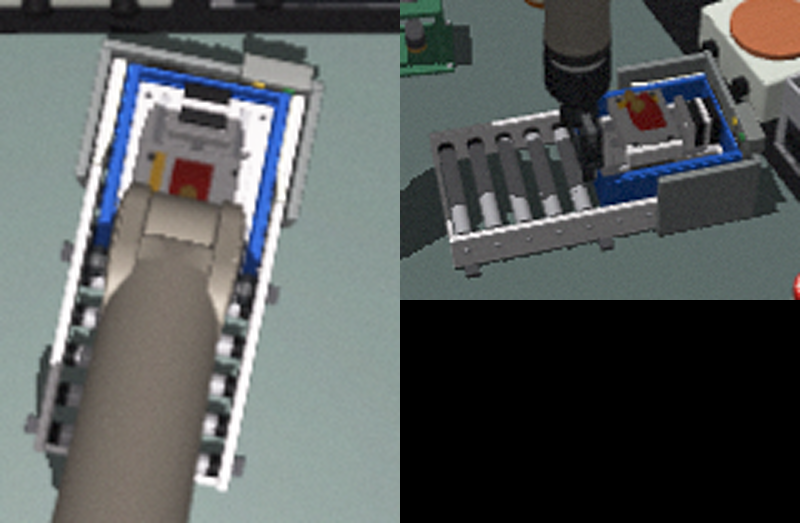

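The top half of the view shows the tray in the bay at (200,180), with its far wall near the back plate. The tool stopped at the predicted spot with 15 N. I'll back off and go over to the gun.

Call:
move_arm --targets '[{"wx": 0,"wy": 0,"wz": 0,"tx": 1,"ty": 0,"tz": 0,"grip": -1},{"wx": 0,"wy": 0,"wz": 0,"tx": 2,"ty": 0,"tz": 0,"grip": -1},{"wx": 0,"wy": 0,"wz": 0,"tx": 2,"ty": 0,"tz": 0,"grip": -1},{"wx": 0,"wy": 0,"wz": 0,"tx": 1,"ty": 0,"tz": -3,"grip": -1},{"wx": 0,"wy": 0,"wz": 0,"tx": 0,"ty": 0,"tz": -4,"grip": -1},{"wx": 0,"wy": 0,"wz": 0,"tx": 0,"ty": 0,"tz": -4,"grip": -1},{"wx": 0,"wy": 0,"wz": 0,"tx": 0,"ty": 0,"tz": -4,"grip": -1},{"wx": 0,"wy": 0,"wz": 0,"tx": 0,"ty": 0,"tz": -4,"grip": -1},{"wx": 0,"wy": 0,"wz": 0,"tx": 0,"ty": 0,"tz": -4,"grip": -1},{"wx": 0,"wy": 0,"wz": 0,"tx": 0,"ty": 0,"tz": 0,"grip": -1}]'

```text
t: 5.67
ee_pos: [0.5092, -0.0096, 0.297]
ee_rot: [0.009, 0.096, 0.995, 0.003]
force: [2.0, -0.2, 0.4]
gripper_width: 0.0853
```

Run:
```python
from h import *
from cell import get_state
s=get_state();print(s['t'],s['ee_pos'],s['force'])
delta(s,[.460,.301,.27],down(np.radians(-11)))
```

```text
5.6667 [ 0.50918556 -0.00961024  0.29704216] [ 1.96756514 -0.15551973  0.4352372 ]
rotvec [ 0.007   0.017  -0.0003] shift cm BEFORE turn [10.81 29.53  2.73] AFTER turn [10.75 29.55  2.7 ]
```

Call:
move_arm --targets '[{"wx": 0,"wy": 0,"wz": 0,"tx": 1.35,"ty": 3.7,"tz": 0,"grip": -1},{"wx": 0,"wy": 0,"wz": 0,"tx": 1.35,"ty": 3.7,"tz": 0,"grip": -1},{"wx": 0,"wy": 0,"wz": 0,"tx": 1.35,"ty": 3.7,"tz": 0,"grip": -1},{"wx": 0,"wy": 0,"wz": 0,"tx": 1.35,"ty": 3.7,"tz": 0,"grip": -1},{"wx": 0,"wy": 0,"wz": 0,"tx": 1.35,"ty": 3.7,"tz": 0,"grip": -1},{"wx": 0,"wy": 0,"wz": 0,"tx": 1.35,"ty": 3.7,"tz": 0,"grip": -1},{"wx": 0,"wy": 0,"wz": 0,"tx": 1.35,"ty": 3.7,"tz": 0,"grip": -1},{"wx": 0,"wy": 0,"wz": 0,"tx": 1.35,"ty": 3.7,"tz": 0,"grip": -1},{"wx": 0,"wy": 0,"wz": 0,"tx": 0,"ty": 0,"tz": 0,"grip": -1},{"wx": 0,"wy": 0,"wz": 0,"tx": 0,"ty": 0,"tz": 0,"grip": -1}]'

```text
t: 6.5
ee_pos: [0.4534, 0.3049, 0.2878]
ee_rot: [0.0, 0.093, 0.996, 0.001]
force: [0.0, -0.4, 0.8]
gripper_width: 0.0854
```

Run:
```python
from h import *
from cell import get_state,read_camera
s=get_state();print(s['t'],s['ee_pos'],s['force'])
delta(s,[.460,.301,.27],down(np.radians(-11)))
w=read_camera('wrist'); t=read_camera('top'); sd=read_camera('side'); np.savez('t2.npz',**t); np.savez('s2.npz',**sd); np.savez('w2.npz',**w)
print('cap proj',proj(w,[.4605,.301,.202]),'plate',proj(w,[.460,.300,.105]))
# tray pose
H=hsv(t).astype(int); roi=np.zeros((480,640),bool); roi[180:300,285:380]=1
b=roi&(H[...,0]>105)&(H[...,0]<125)&(H[...,1]>150)&(H[...,2]>60); m,_,st=blob(b)
R_=cv2.minAreaRect(atz(t,pts(m),.085)[:,:2].astype(np.float32)); print('tray',R_,st)
# brass ball crops
a=cv2.resize(t['pixels'][210:262,305:360,::-1],(400,378),interpolation=cv2.INTER_CUBIC)
b=cv2.resize(sd['pixels'][205:275,270:370,::-1],(400,280),interpolation=cv2.INTER_CUBIC)
o=np.zeros((378+240,800,3),np.uint8)[:600]; o[:378,:400]=a; o[:280,400:]=b
o[300:600,400:]=cv2.resize(w['pixels'],(400,300))[:,:,::-1]; cv2.imwrite('pics/l2.png',o)
```

```text
6.5 [0.45340811 0.30493103 0.28784839] [ 0.00933867 -0.41245702  0.75972716]
rotvec [0.0011 0.0004 0.0056] shift cm BEFORE turn [-0.72 -0.27  1.78] AFTER turn [-0.72 -0.26  1.78]
cap proj [[316.68385986 255.16965633]] plate [[316.58646841 220.1285251 ]]
tray ((0.6500864624977112, -0.041512444615364075), (0.14578308165073395, 0.17269770801067352), 78.59829711914062) [300 186  64  72 846]
```

View pics/l2.png

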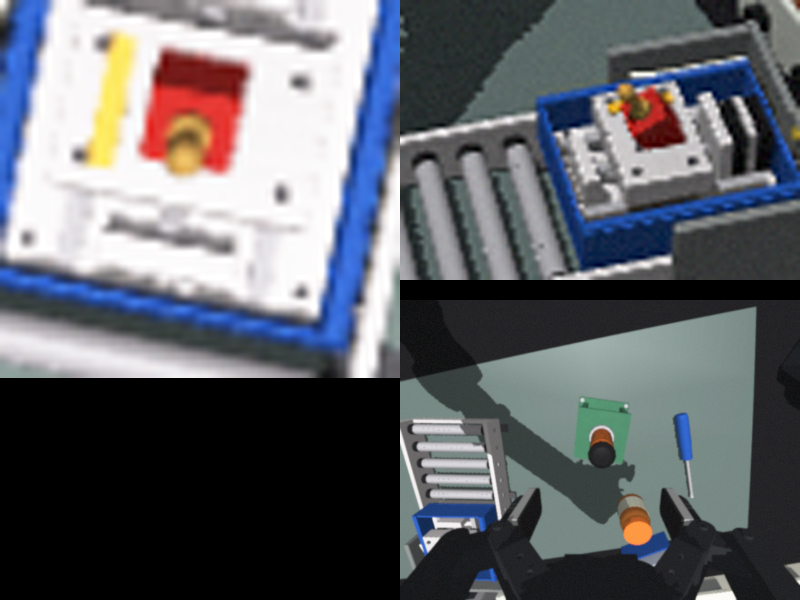

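Wrist panel: the cap is at (602,455), which is (323,248) in the full frame. The ball is at (183,156) in the top crop and (627,92) in the side crop. Next I'll triangulate.

Run:
```python
from h import *
from cell import get_state
t,sd,w=[dict(np.load(f)) for f in('t2.npz','s2.npz','w2.npz')]
ut=[305+183.5/7.27-.5,210+156.5/7.27-.5]; us=[270+227.5/4-.5,205+92.5/4-.5]
print('ball tri',tri(t,ut,sd,us),'top@.151',atz(t,[ut],.151))
yaw=np.radians(-11.2)
x=np.array([np.cos(yaw),np.sin(yaw),0])
print('ball from tray rect',np.array([.6501,-.0415,.151])-.034*x,'from track',np.array([.6521,-.0392,.151])-.034*x)
H=hsv(w).astype(int); roi=np.zeros((480,640),bool); roi[210:290,280:370]=1
m,ce,st=blob(roi&(H[...,2]<50)); print('cap',ce,st,atz(w,[ce],.202),atz(w,[(323,248)],.202))
print('gun ref tri',tri(dict(np.load('top0.npz')),[193.6,292.7],w,(323,248)))
p=atz(w,[(323,248)],.202)[0]
for q in([.46,.301],p[:2]): delta(get_state(),[*q,.146],down(np.radians(-11)))
```

```text
ball tri (array([ 0.617531  , -0.03480298,  0.15000125]), np.float64(0.001079200376954741)) top@.151 [[ 0.61793961 -0.03498344  0.151     ]]
ball from tray rect [ 0.61674752 -0.03489603  0.151     ] from track [ 0.61874752 -0.03259603  0.151     ]
cap [322.77010561 248.83671812] [ 302  227   42   43 1231] [[0.45644128 0.30632044 0.202     ]] [[0.45583102 0.30660515 0.202     ]]
gun ref tri (array([0.46085692, 0.3052719 , 0.18703883]), np.float64(0.0011498461818089697))
rotvec [ 0.0001  0.0009 -0.003 ] shift cm BEFORE turn [-0.44  0.18 14.23] AFTER turn [-0.45  0.18 14.23]
rotvec [ 0.0001  0.0009 -0.003 ] shift cm BEFORE turn [ 0.08  0.65 14.23] AFTER turn [ 0.06  0.65 14.23]
```

Call:
move_arm --targets '[{"wx": 0,"wy": 0,"wz": 0,"tx": -0.2,"ty": 0.4,"tz": 2.5,"grip": -1},{"wx": 0,"wy": 0,"wz": 0,"tx": 0,"ty": 0,"tz": 2.5,"grip": -1},{"wx": 0,"wy": 0,"wz": 0,"tx": 0,"ty": 0,"tz": 2,"grip": -1},{"wx": 0,"wy": 0,"wz": 0,"tx": 0,"ty": 0,"tz": 0,"grip": -1},{"wx": 0,"wy": 0,"wz": 0,"tx": 0,"ty": 0,"tz": 0,"grip": -1}]'

```text
t: 7.07
ee_pos: [0.4574, 0.3033, 0.218]
ee_rot: [-0.0, 0.098, 0.995, -0.001]
force: [0.0, 0.1, 0.2]
gripper_width: 0.0856
```

Run:
```python
from h import *
from cell import get_state,read_camera
s=get_state();print(s['t'],s['ee_pos'],s['force'])
w=read_camera('wrist'); np.savez('w3.npz',**w)
H=hsv(w).astype(int); p=proj(w,[.4585,.304,.202])[0]; print(p)
q=s['ee_rot'];Rt=R.from_quat([q[1],q[2],q[3],q[0]]).as_matrix(); print('cam in tool',Rt.T@(w['T'][:3,3]-s['ee_pos']),'\n',(Rt.T@w['T'][:3,:3]).round(3))
cv2.imwrite('pics/w3.png',w['pixels'][:,:,::-1])
```

```text
7.0667 [0.45737639 0.30332023 0.21801495] [0.03800399 0.13838018 0.1793461 ]
[321.85000172 291.19500067]
cam in tool [ 0.08120165  0.00020351 -0.14237853] 
 [[ 0.001 -0.95  -0.314]
 [ 1.     0.     0.   ]
 [-0.    -0.314  0.95 ]]
```

View pics/w3.png

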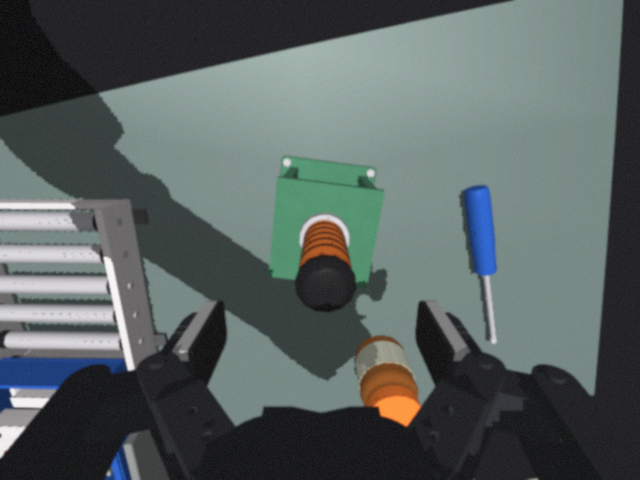

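The cap is at (326,284), about 1.5–2.5 mm from the aim. I'll shift slightly, descend and grip.

Call:
move_arm --targets '[{"wx": 0,"wy": 0,"wz": 0,"tx": 0.15,"ty": 0.1,"tz": 1.2,"grip": -1},{"wx": 0,"wy": 0,"wz": 0,"tx": 0,"ty": 0,"tz": 2,"grip": -1},{"wx": 0,"wy": 0,"wz": 0,"tx": 0,"ty": 0,"tz": 2,"grip": -1},{"wx": 0,"wy": 0,"wz": 0,"tx": 0,"ty": 0,"tz": 2,"grip": -1},{"wx": 0,"wy": 0,"wz": 0,"tx": 0,"ty": 0,"tz": 0,"grip": -1},{"wx": 0,"wy": 0,"wz": 0,"tx": 0,"ty": 0,"tz": 0,"grip": 1},{"wx": 0,"wy": 0,"wz": 0,"tx": 0,"ty": 0,"tz": 0,"grip": 1},{"wx": 0,"wy": 0,"wz": 0,"tx": 0,"ty": 0,"tz": 0,"grip": 1},{"wx": 0,"wy": 0,"wz": 0,"tx": 0,"ty": 0,"tz": 0,"grip": 1},{"wx": 0,"wy": 0,"wz": 0,"tx": 0,"ty": 0,"tz": 0,"grip": 1}]'

```text
t: 7.95
ee_pos: [0.4566, 0.3065, 0.1479]
ee_rot: [0.001, 0.096, 0.995, 0.001]
force: [-0.4, -0.7, 3.2]
gripper_width: 0.0308
```

Call:
move_arm --targets '[{"wx": 0,"wy": 0,"wz": 0,"tx": 0,"ty": 0,"tz": 0,"grip": 1},{"wx": 0,"wy": 0,"wz": 0,"tx": 0,"ty": 0,"tz": 0,"grip": 1},{"wx": 0,"wy": 0,"wz": 0,"tx": 0,"ty": 0,"tz": 0,"grip": 1},{"wx": 0,"wy": 0,"wz": 0,"tx": 0,"ty": 0,"tz": 0,"grip": 1}]'

```text
t: 8.28
ee_pos: [0.4566, 0.3065, 0.1478]
ee_rot: [0.001, 0.096, 0.995, 0.001]
force: [-1.4, -1.5, 6.4]
gripper_width: 0.0304
```

Call:
move_arm --targets '[{"wx": 0,"wy": 0,"wz": 0,"tx": 0,"ty": 0,"tz": -1,"grip": 1},{"wx": 0,"wy": 0,"wz": 0,"tx": 0,"ty": 0,"tz": -2,"grip": 1},{"wx": 0,"wy": 0,"wz": 0,"tx": 0,"ty": 0,"tz": -2,"grip": 1},{"wx": 0,"wy": 0,"wz": 0,"tx": 0,"ty": 0,"tz": -2.5,"grip": 1},{"wx": 0,"wy": 0,"wz": 0,"tx": 0,"ty": 0,"tz": -2.5,"grip": 1},{"wx": 0,"wy": 0,"wz": 0,"tx": 0,"ty": 0,"tz": -3,"grip": 1},{"wx": 0,"wy": 0,"wz": 0,"tx": 0,"ty": 0,"tz": -3,"grip": 1},{"wx": 0,"wy": 0,"wz": 0,"tx": 0,"ty": 0,"tz": -2,"grip": 1},{"wx": 0,"wy": 0,"wz": 0,"tx": 0,"ty": 0,"tz": 0,"grip": 1},{"wx": 0,"wy": 0,"wz": 0,"tx": 0,"ty": 0,"tz": 0,"grip": 1}]'

```text
t: 9.12
ee_pos: [0.4559, 0.3064, 0.3269]
ee_rot: [0.0, 0.096, 0.995, 0.001]
force: [-0.9, 0.0, -3.4]
gripper_width: 0.0306
```

Run:
```python
from h import *
from cell import get_state
s=get_state();print(s['t'],s['ee_pos'],s['force'],s['gripper_width'],s['joints'].round(2))
yaw=np.radians(-11.2); b=np.array([.6175,-.0348,.1505])
Rt=down(yaw,np.pi/6); ax=-Rt[:,2]; print(ax)
g=b+ax*(.1408+.05); tcp=g-ax*.0187; print('target tcp',tcp)
delta(s,tcp,Rt); delta(s,tcp,down(yaw))
```

```text
9.1167 [0.45585716 0.30640641 0.32686862] [-0.91219354  0.03399825 -3.4250725 ] 0.03055149998487292 [-0.91  0.16  0.28  1.65 -0.05  1.34  0.75]
[-0.49047758  0.09711718  0.8660254 ]
target tcp [ 0.53308881 -0.01808613  0.29954297]
rotvec [ 0.002  -0.5228  0.0024] shift cm BEFORE turn [-13.79 -30.37   2.7 ] AFTER turn [-10.65 -30.33   9.31]
rotvec [0.0014 0.0008 0.0028] shift cm BEFORE turn [-13.79 -30.37   2.7 ] AFTER turn [-13.88 -30.33   2.73]
```

Call:
move_arm --targets '[{"wx": 0,"wy": 0,"wz": 0,"tx": -1.4,"ty": -3.0,"tz": 0,"grip": 1},{"wx": 0,"wy": 0,"wz": 0,"tx": -1.4,"ty": -3.0,"tz": 0,"grip": 1},{"wx": 0,"wy": 0,"wz": 0,"tx": -1.4,"ty": -3.0,"tz": 0,"grip": 1},{"wx": 0,"wy": 0,"wz": 0,"tx": -1.4,"ty": -3.0,"tz": 0,"grip": 1},{"wx": 0,"wy": 0,"wz": 0,"tx": -1.4,"ty": -3.0,"tz": 0,"grip": 1},{"wx": 0,"wy": 0,"wz": 0,"tx": -1.4,"ty": -3.0,"tz": 0,"grip": 1},{"wx": 0,"wy": 0,"wz": 0,"tx": -1.4,"ty": -3.0,"tz": 0,"grip": 1},{"wx": 0,"wy": 0,"wz": 0,"tx": -1.4,"ty": -3.0,"tz": 0,"grip": 1},{"wx": 0,"wy": 0,"wz": 0,"tx": -1.4,"ty": -3.0,"tz": 0,"grip": 1},{"wx": 0,"wy": 0,"wz": 0,"tx": -1.2,"ty": -3.0,"tz": 0,"grip": 1}]'

```text
t: 9.95
ee_pos: [0.5326, -0.0161, 0.3238]
ee_rot: [-0.002, 0.096, 0.995, -0.0]
force: [0.1, -0.5, -2.5]
gripper_width: 0.0306
```

Call:
move_arm --targets '[{"wx": 0,"wy": -0.075,"wz": 0,"tx": 0,"ty": 0,"tz": 0,"grip": 1},{"wx": 0,"wy": -0.075,"wz": 0,"tx": 0,"ty": 0,"tz": 0,"grip": 1},{"wx": 0,"wy": -0.075,"wz": 0,"tx": 0,"ty": 0,"tz": 0,"grip": 1},{"wx": 0,"wy": -0.075,"wz": 0,"tx": 0,"ty": 0,"tz": 0,"grip": 1},{"wx": 0,"wy": -0.075,"wz": 0,"tx": 0,"ty": 0,"tz": 0,"grip": 1},{"wx": 0,"wy": -0.075,"wz": 0,"tx": 0,"ty": 0,"tz": 0,"grip": 1},{"wx": 0,"wy": -0.074,"wz": 0,"tx": 0,"ty": 0,"tz": 0,"grip": 1},{"wx": 0,"wy": 0,"wz": 0,"tx": 0,"ty": 0,"tz": 0,"grip": 1},{"wx": 0,"wy": 0,"wz": 0,"tx": 0,"ty": 0,"tz": 0,"grip": 1}]'

```text
t: 10.7
ee_pos: [0.5314, -0.0147, 0.3233]
ee_rot: [0.255, 0.092, 0.962, -0.025]
force: [0.6, 0.1, -2.6]
gripper_width: 0.0309
```

```bash
cat > align.py <<'E'
from h import *
from cell import get_state,read_camera
s=get_state();print(s['t'],s['ee_pos'],s['force'],s['gripper_width'])
yaw=np.radians(-11.2); b=np.array([.6175,-.0348,.1505])
Rt=down(yaw,np.pi/6); ax=-Rt[:,2]
delta(s,b+ax*(.1221+.03),Rt)
q=s['ee_rot'];R0=R.from_quat([q[1],q[2],q[3],q[0]]).as_matrix()
seat=s['ee_pos']+R0@[0,0,.1221]; mouth=s['ee_pos']+R0@[0,0,.1361]
C={n:read_camera(n) for n in('top','side')}
np.savez('al.npz',t=C['top']['pixels'],s=C['side']['pixels'])
o=np.zeros((400,800,3),np.uint8)
for i,n in enumerate(('top','side')):
    c=C[n]; u=proj(c,[b,mouth]); k=[8,7][i]; w=400//k//2; cx,cy=((u[0]+u[1])/2).round().astype(int)
    im=c['pixels'][cy-w:cy+w,cx-w:cx+w,::-1]; o[:,400*i:400*i+400]=cv2.resize(im,(400,400),interpolation=cv2.INTER_CUBIC)
    f=400/(2*w); print(n,'crop origin',cx-w,cy-w,'scale',f,'ball,mouth,seat,tcp in panel',((proj(c,[b,mouth,seat,s['ee_pos']])-[cx-w,cy-w]+.5)*f+[400*i,0]).round(0).tolist())
cv2.imwrite('pics/al%d.png'%(s['t']*10),o); print('pics/al%d.png'%(s['t']*10))
E
python3 align.py
```

```text
10.7 [ 0.53136542 -0.01465876  0.32332103] [ 0.58138713  0.12581008 -2.61158602] 0.030897087374699053
rotvec [ 0.0001 -0.0059  0.0039] shift cm BEFORE turn [ 0.96 -0.3   4.18] AFTER turn [ 0.98 -0.3   4.18]
top crop origin 303 209 scale 8.0 ball,mouth,seat,tcp in panel [[217.0, 182.0], [198.0, 230.0], [195.0, 249.0], [160.0, 428.0]]
side crop origin 295 193 scale 7.142857142857143 ball,mouth,seat,tcp in panel [[629.0, 250.0], [577.0, 156.0], [560.0, 136.0], [398.0, -49.0]]
pics/al107.png
```

Call:
move_arm --targets '[{"wx": 0,"wy": -0.006,"wz": 0.004,"tx": 0.5,"ty": -0.15,"tz": 0,"grip": 1},{"wx": 0,"wy": 0,"wz": 0,"tx": 0.48,"ty": -0.15,"tz": 0.5,"grip": 1},{"wx": 0,"wy": 0,"wz": 0,"tx": 0,"ty": 0,"tz": 1,"grip": 1},{"wx": 0,"wy": 0,"wz": 0,"tx": 0,"ty": 0,"tz": 1,"grip": 1},{"wx": 0,"wy": 0,"wz": 0,"tx": 0,"ty": 0,"tz": 1,"grip": 1},{"wx": 0,"wy": 0,"wz": 0,"tx": 0,"ty": 0,"tz": 0.4,"grip": 1},{"wx": 0,"wy": 0,"wz": 0,"tx": 0,"ty": 0,"tz": 0,"grip": 1},{"wx": 0,"wy": 0,"wz": 0,"tx": 0,"ty": 0,"tz": 0,"grip": 1}]'

```text
t: 11.47
ee_pos: [0.5442, -0.0198, 0.2875]
ee_rot: [0.26, 0.095, 0.961, -0.025]
force: [-0.1, 0.8, -3.3]
gripper_width: 0.0305
```

```bash
python3 align.py
```

```text
11.4667 [ 0.54420567 -0.01979924  0.28746653] [-0.07954039  0.82228107 -3.34967032] 0.030463365901965387
rotvec [ 0.0008  0.0057 -0.0018] shift cm BEFORE turn [ 0.37 -0.05  0.39] AFTER turn [ 0.37 -0.05  0.39]
top crop origin 304 207 scale 8.0 ball,mouth,seat,tcp in panel [[209.0, 198.0], [205.0, 210.0], [202.0, 229.0], [168.0, 405.0]]
side crop origin 298 197 scale 7.142857142857143 ball,mouth,seat,tcp in panel [[608.0, 221.0], [593.0, 189.0], [576.0, 170.0], [418.0, -5.0]]
pics/al114.png
```

```bash
cp pics/al1*.png /tmp; ls pics
```

```text
al107.png
al114.png
l2.png
look47.png
side0.png
top0.png
w1.png
w3.png
z.png
```

View pics/al114.png

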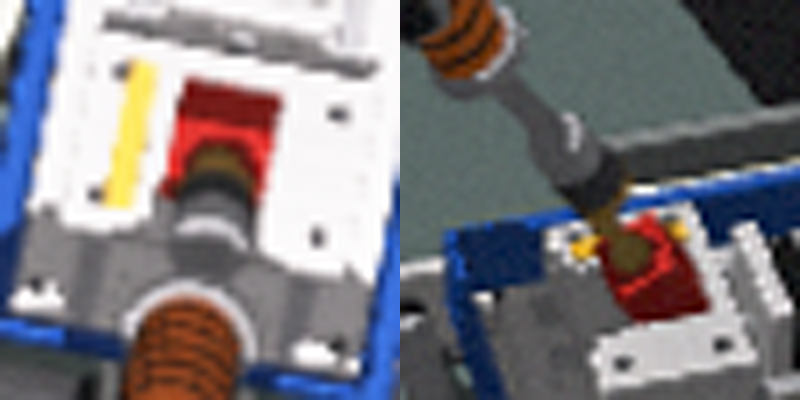

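Top panel: coupler axis near x=216, about 10 px right of the prediction. Side panel: mouth near (598,197), about 8 px off. I'll overlay the predictions to measure this properly.

```bash
cat > ov.py <<'E'
from h import *
import sys
from cell import get_state
s=get_state(); b=np.array([.6175,-.0348,.1505]); Rt=down(np.radians(-11.2),np.pi/6); ax=-Rt[:,2]
q=s['ee_rot'];R0=R.from_quat([q[1],q[2],q[3],q[0]]).as_matrix()
z=np.load('al.npz'); o=np.zeros((560,800,3),np.uint8)
def yel(c):
    H=hsv(c).astype(int); m=(H[...,0]>22)&(H[...,0]<32)&(H[...,1]>130)&(H[...,2]>150); m[:, :300]=0;m[:,360:]=0;m[:190]=0;m[280:]=0; return blob(m)[1]
for i,(n,k) in enumerate((('t2','t'),('s2','s'))):
    c=dict(np.load(n+'.npz')); 
    if i==0: print('yellow before',yel(c))
    c['pixels']=z[k]
    if i==0: print('yellow now',yel(c))
    mouth=s['ee_pos']+R0@[0,0,.1361]; mid=proj(c,[mouth-R0[:,2]*.01])[0].round().astype(int); f=14 if i==0 else 13
    w,h=400/f/2,560/f/2
    M=np.float64([[f,0,200-f*mid[0]],[0,f,280-f*mid[1]]])
    im=cv2.warpAffine(np.ascontiguousarray(c['pixels'][:,:,::-1]),M,(400,560),flags=cv2.INTER_CUBIC)
    tp=lambda P:tuple(int(v) for v in (proj(c,[P])[0]*f+M[:,2]))
    t=np.linspace(0,2*np.pi,40)
    def ring(cen,Rm,rad,col):
        p=proj(c,[cen+rad*(np.cos(a)*Rm[:,0]+np.sin(a)*Rm[:,1]) for a in t])*f+M[:,2]; cv2.polylines(im,[p.astype(np.int32)],True,col,1)
    P=lambda d:s['ee_pos']+R0@[0,0,d]
    cv2.line(im,tp(P(.02)),tp(P(.1361)),(255,255,0),1)
    ring(P(.1361),R0,.0135,(255,255,0)); ring(P(.0393),R0,.02,(255,255,0))
    cv2.line(im,tp(b-ax*.02),tp(b+ax*.04),(0,255,0),1); cv2.circle(im,tp(b),int(f*.007*c['intrinsics'][0,0]/np.linalg.norm(b-c['T'][:3,3])),(0,255,0),1)
    o[:,400*i:400*i+400]=im
    for w_ in ([.001,0,0],[0,.001,0]):
        print(n,'px/mm for tool',w_,(np.array(proj(c,[mouth+R0@w_])-proj(c,[mouth]))*f).round(1))
cv2.imwrite('pics/ov%s.png'%sys.argv[1],o)
E
python3 ov.py 1
```

```text
yellow before [319.80434783 223.7173913 ]
yellow now [319.82222222 223.77777778]
t2 px/mm for tool [0.001, 0, 0] [[-1.   4.9]]
t2 px/mm for tool [0, 0.001, 0] [[-5.4 -1.1]]
s2 px/mm for tool [0.001, 0, 0] [[-3.8  2.3]]
s2 px/mm for tool [0, 0.001, 0] [[-1.2 -3.1]]
```

View pics/ov1.png

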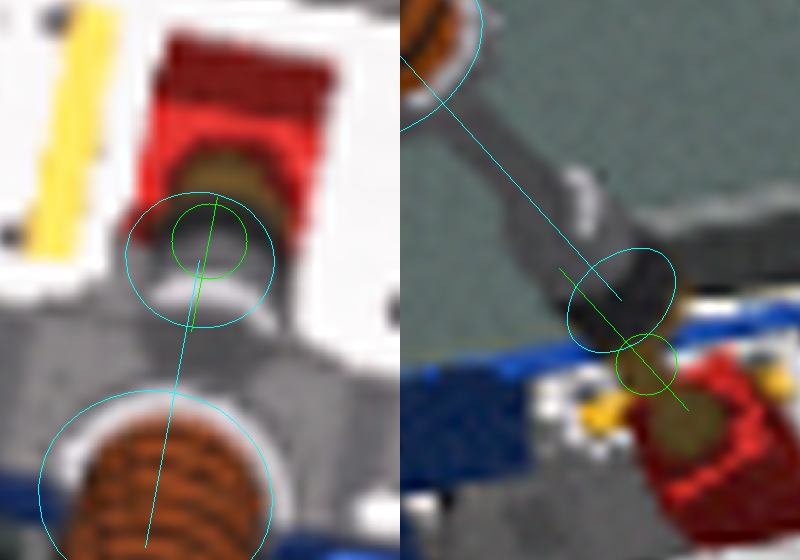

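The overlay shows the gun about 3 mm to tool -y of the nipple axis in the top view. The side view wants about 4 mm of tool +x, which agrees with the pose residual. I'll correct both and look again.

Call:
move_arm --targets '[{"wx": 0,"wy": 0.005,"wz": 0,"tx": 0.2,"ty": 0.15,"tz": 0,"grip": 1},{"wx": 0,"wy": 0,"wz": 0,"tx": 0.2,"ty": 0.15,"tz": 0,"grip": 1},{"wx": 0,"wy": 0,"wz": 0,"tx": 0,"ty": 0,"tz": 0,"grip": 1},{"wx": 0,"wy": 0,"wz": 0,"tx": 0,"ty": 0,"tz": 0,"grip": 1},{"wx": 0,"wy": 0,"wz": 0,"tx": 0,"ty": 0,"tz": 0,"grip": 1}]'

```text
t: 11.98
ee_pos: [0.5415, -0.0159, 0.2859]
ee_rot: [0.258, 0.095, 0.961, -0.024]
force: [0.9, -0.6, -2.9]
gripper_width: 0.0306
```

```bash
python3 align.py; python3 ov.py 2
```

```text
11.9833 [ 0.54145    -0.01591785  0.28586106] [ 0.8997174  -0.59016859 -2.8641795 ] 0.030619407397222888
rotvec [ 0.0017  0.0017 -0.0016] shift cm BEFORE turn [-0.01 -0.38  0.43] AFTER turn [-0.01 -0.38  0.43]
top crop origin 304 208 scale 8.0 ball,mouth,seat,tcp in panel [[209.0, 190.0], [192.0, 213.0], [189.0, 231.0], [155.0, 406.0]]
side crop origin 297 197 scale 7.142857142857143 ball,mouth,seat,tcp in panel [[615.0, 221.0], [589.0, 188.0], [572.0, 169.0], [414.0, -5.0]]
pics/al119.png
yellow before [319.80434783 223.7173913 ]
yellow now [319.80434783 223.7173913 ]
t2 px/mm for tool [0.001, 0, 0] [[-1.   4.9]]
t2 px/mm for tool [0, 0.001, 0] [[-5.4 -1.1]]
s2 px/mm for tool [0.001, 0, 0] [[-3.8  2.3]]
s2 px/mm for tool [0, 0.001, 0] [[-1.2 -3.1]]
```

View pics/ov2.png

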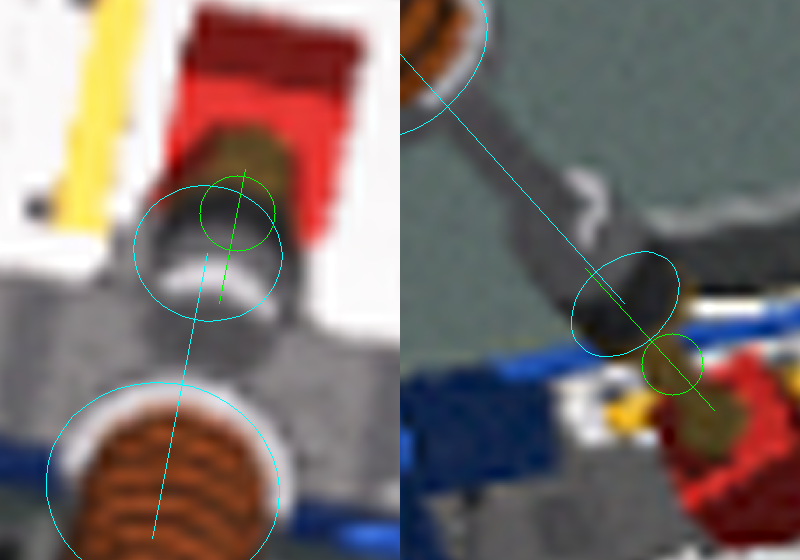

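Top view: the gun axis is about 9 px (1.7 mm) left of the nipple axis. In the side view it looks aligned. I'll check both with numeric silhouette profiles against the gun-free pictures.

```bash
cat > prof.py <<'E'
from h import *
from cell import get_state
s=get_state(); b=np.array([.6175,-.0348,.1505]); Rt=down(np.radians(-11.2),np.pi/6); ax=-Rt[:,2]
q=s['ee_rot'];R0=R.from_quat([q[1],q[2],q[3],q[0]]).as_matrix(); z=np.load('al.npz')
for n,k in(('t2','t'),('s2','s')):
    c=dict(np.load(n+'.npz')); A=c['pixels'].astype(np.float32); B=z[k].astype(np.float32)
    dfc=np.abs(A-B).sum(2)
    for d in (.035,.044,.055,.07,.08,.11,.118,.124,.130):
        P=s['ee_pos']+R0@[0,0,d]; u=proj(c,[P,P+R0[:,2]*.001]); p=u[0]; t=u[1]-u[0]; mm=np.linalg.norm(proj(c,[P,P+c['T'][:3,0]*.001])[1]-p)
        t/=np.linalg.norm(t); nrm=np.array([-t[1],t[0]])
        off=np.arange(-28,28.1,2); xy=(p+np.outer(off*mm,nrm)).astype(np.float32)
        v=cv2.remap(B,xy[:,0],xy[:,1],cv2.INTER_LINEAR).reshape(-1,3) if 0 else cv2.remap(B,xy[None,:,0],xy[None,:,1],cv2.INTER_LINEAR)[0]
        e=cv2.remap(dfc,xy[None,:,0],xy[None,:,1],cv2.INTER_LINEAR)[0]
        ball=(proj(c,[b+ax*((P-b)@ax)])[0]-p)@nrm/mm
        print(n,d,'nip %.1f'%ball,'gray',v.mean(1).astype(int).tolist()); 
        if d>.06: print('      diff',e.astype(int).tolist())
E
python3 prof.py
```

```text
t2 0.035 nip 3.7 gray [49, 47, 47, 47, 48, 73, 92, 78, 53, 59, 56, 57, 63, 68, 70, 77, 73, 64, 61, 61, 58, 59, 53, 74, 93, 84, 49, 47, 46]
t2 0.044 nip 3.7 gray [62, 64, 67, 70, 86, 135, 188, 138, 73, 50, 60, 68, 70, 69, 70, 71, 71, 67, 67, 70, 67, 66, 77, 134, 180, 141, 77, 69, 75]
t2 0.055 nip 3.8 gray [105, 104, 116, 130, 132, 144, 172, 189, 146, 83, 62, 61, 61, 59, 57, 64, 70, 68, 67, 73, 67, 89, 132, 181, 193, 131, 122, 127, 131]
t2 0.07 nip 3.8 gray [102, 105, 116, 126, 128, 124, 128, 130, 157, 188, 200, 175, 153, 130, 115, 111, 121, 141, 151, 167, 184, 187, 173, 135, 121, 131, 137, 134, 130]
      diff [381, 360, 352, 353, 357, 362, 367, 362, 281, 188, 151, 227, 293, 364, 409, 420, 388, 331, 300, 253, 201, 191, 233, 348, 391, 359, 344, 351, 354]
t2 0.08 nip 3.8 gray [103, 106, 115, 130, 134, 133, 131, 127, 124, 116, 117, 141, 167, 178, 185, 191, 198, 203, 191, 151, 136, 126, 117, 120, 125, 128, 129, 126, 128]
      diff [370, 360, 354, 356, 346, 345, 348, 360, 370, 383, 382, 311, 233, 202, 183, 149, 125, 125, 158, 282, 332, 365, 385, 370, 355, 346, 349, 357, 348]
t2 0.11 nip 3
[... 2591 characters left out ...]
, 81, 95, 100, 99, 99, 99, 100, 103, 102]
      diff [5, 5, 7, 5, 3, 6, 22, 49, 89, 115, 85, 64, 50, 39, 64, 78, 85, 83, 83, 87, 55, 14, 6, 5, 5, 12, 12, 8, 9]
s2 0.124 nip 1.1 gray [98, 96, 96, 110, 131, 129, 107, 84, 76, 79, 85, 84, 84, 80, 76, 73, 71, 68, 54, 44, 71, 96, 100, 101, 102, 104, 101, 101, 98]
      diff [5, 5, 4, 7, 21, 27, 73, 102, 89, 71, 65, 50, 49, 57, 64, 77, 85, 93, 137, 156, 82, 22, 12, 16, 17, 10, 8, 17, 25]
s2 0.13 nip 1.1 gray [110, 115, 123, 124, 127, 100, 67, 48, 34, 44, 46, 55, 58, 61, 61, 51, 41, 34, 34, 40, 73, 98, 100, 99, 99, 98, 97, 94, 81]
      diff [10, 6, 5, 5, 5, 7, 18, 46, 64, 43, 43, 59, 24, 26, 48, 105, 170, 197, 202, 181, 83, 17, 7, 4, 9, 4, 4, 7, 9]
```

The numbers say gun offset -1 mm against nipple +1 mm in the side view, and +2.2 against +3.8 mm in the top view. So I'll correct tx +0.16 and ty -0.16, then advance.

Call:
move_arm --targets '[{"wx": 0,"wy": 0,"wz": 0,"tx": 0.16,"ty": -0.16,"tz": 0,"grip": 1},{"wx": 0,"wy": 0,"wz": 0,"tx": 0,"ty": 0,"tz": 0.3,"grip": 1},{"wx": 0,"wy": 0,"wz": 0,"tx": 0,"ty": 0,"tz": 0.3,"grip": 1},{"wx": 0,"wy": 0,"wz": 0,"tx": 0,"ty": 0,"tz": 0.3,"grip": 1},{"wx": 0,"wy": 0,"wz": 0,"tx": 0,"ty": 0,"tz": 0.3,"grip": 1},{"wx": 0,"wy": 0,"wz": 0,"tx": 0,"ty": 0,"tz": 0.3,"grip": 1},{"wx": 0,"wy": 0,"wz": 0,"tx": 0,"ty": 0,"tz": 0,"grip": 1},{"wx": 0,"wy": 0,"wz": 0,"tx": 0,"ty": 0,"tz": 0,"grip": 1}]'

```text
t: 12.75
ee_pos: [0.5471, -0.0188, 0.2716]
ee_rot: [0.258, 0.095, 0.961, -0.025]
force: [-0.3, 0.2, -2.8]
gripper_width: 0.031
```

```bash
cat > st.py <<'E'
from h import *
from cell import get_state
s=get_state(); q=s['ee_rot'];R0=R.from_quat([q[1],q[2],q[3],q[0]]).as_matrix()
print(s['t'],'F tool',(R0.T@s['force']-R0.T@[0,0,-2.9]).round(1),'M tool',(R0.T@s['wrist_torque']).round(2),s['gripper_width'])
b=np.array([.6175,-.0348,.1505]); Rt=down(np.radians(-11.2),np.pi/6)
delta(s,b-Rt[:,2]*.1221,Rt)
E
python3 st.py; python3 align.py | grep xx; python3 prof.py | grep -A1 -E "0.08|0.11"
```

```text
12.75 F tool [ 0.2  0.2 -0.3] M tool [-0.03  0.98 -0.01] 0.030971277119835283
rotvec [ 0.0011  0.0009 -0.0016] shift cm BEFORE turn [-0.19 -0.21  1.88] AFTER turn [-0.19 -0.21  1.88]
t2 0.08 nip 2.3 gray [105, 115, 125, 132, 130, 130, 131, 130, 123, 114, 116, 135, 154, 177, 190, 197, 204, 202, 193, 155, 138, 126, 118, 125, 131, 131, 128, 133, 134]
      diff [357, 337, 339, 357, 310, 114, 4, 16, 43, 65, 67, 85, 98, 132, 198, 216, 213, 223, 205, 155, 91, 35, 49, 22, 20, 9, 60, 233, 328]
t2 0.11 nip 2.3 gray [226, 223, 214, 193, 182, 162, 138, 124, 124, 113, 96, 85, 85, 80, 82, 82, 80, 83, 93, 107, 111, 116, 128, 132, 166, 211, 247, 249, 250]
      diff [59, 77, 109, 172, 194, 244, 318, 370, 378, 411, 465, 476, 466, 500, 503, 506, 509, 494, 454, 413, 410, 404, 365, 356, 245, 102, 1, 0, 0]
t2 0.118 nip 2.3 gray [247, 248, 248, 248, 247, 242, 157, 131, 126, 109, 94, 114, 125, 124, 119, 111, 113, 130, 165, 198, 177, 138, 110, 125, 183, 226, 250, 250, 250]
      diff [0, 0, 1, 1, 4, 24, 281, 357, 373, 421, 468, 408, 375, 378, 392, 414, 409, 359, 255, 156, 220, 337, 421, 375, 202, 72, 0, 0, 0]
--
s2 0.08 nip -0.9 gray [98, 100, 100, 98, 98, 99, 101, 102, 100, 97, 87, 73, 71, 73, 71, 70, 82, 98, 98, 96, 99, 100, 99, 100, 99, 99, 100, 102, 99]
      diff [3, 5, 5, 7, 3, 2, 3, 8, 5, 6, 30, 70, 83, 81, 82, 88, 53, 6, 11, 15, 6, 3, 4, 4, 7, 7, 10, 10, 6]
s2 0.11 nip -0.8 gray [97, 106, 120, 130, 130, 119, 98, 95, 102, 135, 155, 152, 143, 118, 85, 75, 73, 70, 70, 74, 87, 98, 100, 102, 100, 99, 97, 77, 53]
      diff [13, 7, 3, 10, 12, 8, 6, 24, 79, 216, 286, 273, 217, 88, 52, 65, 77, 92, 88, 78, 38, 11, 14, 20, 13, 7, 17, 72, 122]
s2 0.118 nip -0.8 gray [119, 117, 106, 83, 67, 58, 55, 68, 84, 87, 85, 85, 82, 81, 73, 72, 73, 72, 71, 61, 66, 85, 92, 91, 85, 85, 70, 50, 46]
      diff [6, 8, 5, 4, 7, 8, 16, 44, 83, 90, 83, 101, 100, 62, 21, 45, 64, 78, 88, 114, 89, 30, 6, 9, 8, 12, 17, 14, 15]
```

Aligned within about 0.3 mm in both views. I'll press on.

Call:
move_arm --targets '[{"wx": 0,"wy": 0,"wz": 0,"tx": 0,"ty": 0,"tz": 0.25,"grip": 1},{"wx": 0,"wy": 0,"wz": 0,"tx": 0,"ty": 0,"tz": 0.25,"grip": 1},{"wx": 0,"wy": 0,"wz": 0,"tx": 0,"ty": 0,"tz": 0.25,"grip": 1},{"wx": 0,"wy": 0,"wz": 0,"tx": 0,"ty": 0,"tz": 0.25,"grip": 1},{"wx": 0,"wy": 0,"wz": 0,"tx": 0,"ty": 0,"tz": 0.2,"grip": 1},{"wx": 0,"wy": 0,"wz": 0,"tx": 0,"ty": 0,"tz": 0,"grip": 1}]'

```text
t: 13.35
ee_pos: [0.5525, -0.0198, 0.2603]
ee_rot: [0.257, 0.095, 0.961, -0.025]
force: [0.8, 0.7, -6.9]
gripper_width: 0.0303
```

```bash
python3 st.py
```

```text
13.35 F tool [1.4 0.9 3.8] M tool [-0.24  1.33  0.02] 0.030312661378778697
rotvec [ 0.0009 -0.0004 -0.0014] shift cm BEFORE turn [-0.28 -0.21  0.63] AFTER turn [-0.28 -0.21  0.63]
```

Call:
move_arm --targets '[{"wx": 0,"wy": 0,"wz": 0,"tx": 0,"ty": 0,"tz": 0,"grip": 1},{"wx": 0,"wy": 0,"wz": 0,"tx": 0,"ty": 0,"tz": 0,"grip": 1},{"wx": 0,"wy": 0,"wz": 0,"tx": 0,"ty": 0,"tz": 0,"grip": 1}]'

```text
t: 13.6
ee_pos: [0.5524, -0.0199, 0.2605]
ee_rot: [0.257, 0.095, 0.961, -0.025]
force: [0.3, 1.3, -7.4]
gripper_width: 0.0309
```

```bash
python3 st.py
```

```text
13.6 F tool [2.2 1.4 3.9] M tool [-0.3   1.6   0.02] 0.030890598786545036
rotvec [ 0.0008 -0.0005 -0.0014] shift cm BEFORE turn [-0.29 -0.2   0.66] AFTER turn [-0.29 -0.2   0.66]
```

A pull toward the nipple suggests the jaws have already taken the ball. I'll continue down the stroke.

Call:
move_arm --targets '[{"wx": 0,"wy": 0,"wz": 0,"tx": 0.05,"ty": 0.05,"tz": 0.2,"grip": 1},{"wx": 0,"wy": 0,"wz": 0,"tx": 0,"ty": 0,"tz": 0.2,"grip": 1},{"wx": 0,"wy": 0,"wz": 0,"tx": 0,"ty": 0,"tz": 0.2,"grip": 1},{"wx": 0,"wy": 0,"wz": 0,"tx": 0,"ty": 0,"tz": 0,"grip": 1},{"wx": 0,"wy": 0,"wz": 0,"tx": 0,"ty": 0,"tz": 0,"grip": 1}]'

```text
t: 14.02
ee_pos: [0.5561, -0.0201, 0.2573]
ee_rot: [0.259, 0.095, 0.961, -0.024]
force: [-7.5, 1.8, 3.7]
gripper_width: 0.0311
```

```bash
python3 st.py
```

```text
14.0167 F tool [ 3.3  0.3 -9.6] M tool [ 0.36  1.96 -0.03] 0.0311064617816088
rotvec [ 0.0015  0.0023 -0.0023] shift cm BEFORE turn [-0.12 -0.25  0.19] AFTER turn [-0.12 -0.25  0.19]
```

Call:
move_arm --targets '[{"wx": 0,"wy": 0,"wz": 0,"tx": 0.08,"ty": 0,"tz": 0.2,"grip": 1},{"wx": 0,"wy": 0,"wz": 0,"tx": 0,"ty": 0,"tz": 0.2,"grip": 1},{"wx": 0,"wy": 0,"wz": 0,"tx": 0,"ty": 0,"tz": 0.2,"grip": 1},{"wx": 0,"wy": 0,"wz": 0,"tx": 0,"ty": 0,"tz": 0.2,"grip": 1},{"wx": 0,"wy": 0,"wz": 0,"tx": 0,"ty": 0,"tz": 0.2,"grip": 1},{"wx": 0,"wy": 0,"wz": 0,"tx": 0,"ty": 0,"tz": 0.2,"grip": 1},{"wx": 0,"wy": 0,"wz": 0,"tx": 0,"ty": 0,"tz": 0,"grip": 1},{"wx": 0,"wy": 0,"wz": 0,"tx": 0,"ty": 0,"tz": 0,"grip": 1}]'

```text
t: 14.68
ee_pos: [0.5616, -0.0212, 0.2472]
ee_rot: [0.259, 0.095, 0.961, -0.024]
force: [-11.0, 0.8, 7.7]
gripper_width: 0.0309
```

```bash
python3 st.py
```

```text
14.6833 F tool [  4.2  -1.3 -14.7] M tool [0.53 1.98 0.05] 0.03092409719096809
rotvec [ 0.0017  0.0032 -0.0025] shift cm BEFORE turn [-0.14 -0.25 -0.96] AFTER turn [-0.14 -0.25 -0.96]
```

Call:
move_arm --targets '[{"wx": 0,"wy": 0,"wz": 0,"tx": 0.05,"ty": 0,"tz": 0.15,"grip": 1},{"wx": 0,"wy": 0,"wz": 0,"tx": 0,"ty": 0,"tz": 0.15,"grip": 1},{"wx": 0,"wy": 0,"wz": 0,"tx": 0,"ty": 0,"tz": 0.15,"grip": 1},{"wx": 0,"wy": 0,"wz": 0,"tx": 0,"ty": 0,"tz": 0,"grip": 1},{"wx": 0,"wy": 0,"wz": 0,"tx": 0,"ty": 0,"tz": 0,"grip": 1}]'

```text
t: 15.1
ee_pos: [0.5637, -0.0215, 0.2441]
ee_rot: [0.26, 0.095, 0.961, -0.024]
force: [-14.4, 0.7, 14.1]
gripper_width: 0.0306
```

```bash
python3 st.py
```

```text
15.1 F tool [  3.7  -2.  -21.9] M tool [ 0.75  2.29 -0.03] 0.030632827380097233
rotvec [ 0.0022  0.0041 -0.0029] shift cm BEFORE turn [-0.12 -0.26 -1.34] AFTER turn [-0.12 -0.26 -1.34]
```

Call:
move_arm --targets '[{"wx": 0,"wy": 0,"wz": 0,"tx": 0,"ty": 0,"tz": 0.15,"grip": 1},{"wx": 0,"wy": 0,"wz": 0,"tx": 0,"ty": 0,"tz": 0.1,"grip": 1},{"wx": 0,"wy": 0,"wz": 0,"tx": 0,"ty": 0,"tz": 0,"grip": 1},{"wx": 0,"wy": 0,"wz": 0,"tx": 0,"ty": 0,"tz": 0,"grip": 1},{"wx": 0,"wy": 0,"wz": 0,"tx": 0,"ty": 0,"tz": 0,"grip": 1}]'

```text
t: 15.52
ee_pos: [0.5675, -0.0223, 0.2452]
ee_rot: [0.263, 0.095, 0.96, -0.024]
force: [-16.6, 0.2, 22.8]
gripper_width: 0.031
```

```bash
python3 st.py; python3 align.py|tail -1
python3 - <<'E'
from h import *
z=np.load('al.npz'); o=np.zeros((560,800,3),np.uint8)
o[:,:400]=cv2.resize(z['t'][165:277,290:370,::-1],(400,560),interpolation=cv2.INTER_CUBIC)
o[:,400:]=cv2.resize(z['s'][150:276,270:360,::-1],(400,560),interpolation=cv2.INTER_CUBIC)
cv2.imwrite('pics/fin.png',o)
E
python3 ov.py 3
```

```text
15.5167 F tool [  0.9  -2.9 -30.4] M tool [ 1.27  1.4  -0.06] 0.031021632036387078
rotvec [ 0.0036  0.0107 -0.0036] shift cm BEFORE turn [ 0.26 -0.25 -1.43] AFTER turn [ 0.28 -0.26 -1.43]
pics/al155.png
yellow before [319.80434783 223.7173913 ]
yellow now [319.86046512 223.3255814 ]
t2 px/mm for tool [0.001, 0, 0] [[-1.   4.8]]
t2 px/mm for tool [0, 0.001, 0] [[-5.3 -1. ]]
s2 px/mm for tool [0.001, 0, 0] [[-3.7  2.3]]
s2 px/mm for tool [0, 0.001, 0] [[-1.2 -3.1]]
```

View pics/fin.png

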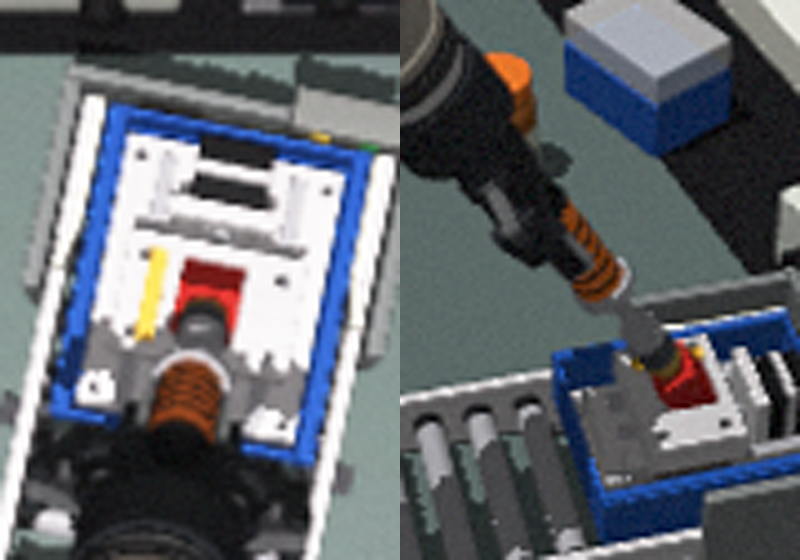

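The view shows the coupler down over the nipple by the hexagon at (660,365), the tray home at (215,260), and the gun roughly in line. But the last step slid the tool about 4 mm sideways at 30 N. I'll ease the push slightly and bring the tool back in line.

Call:
move_arm --targets '[{"wx": 0,"wy": 0,"wz": 0,"tx": 0.15,"ty": 0,"tz": -0.1,"grip": 1},{"wx": 0,"wy": 0,"wz": 0,"tx": 0.15,"ty": 0,"tz": -0.05,"grip": 1},{"wx": 0,"wy": 0,"wz": 0,"tx": 0,"ty": 0,"tz": 0,"grip": 1},{"wx": 0,"wy": 0,"wz": 0,"tx": 0,"ty": 0,"tz": 0,"grip": 1},{"wx": 0,"wy": 0,"wz": 0,"tx": 0,"ty": 0,"tz": 0,"grip": 1},{"wx": 0,"wy": 0,"wz": 0,"tx": 0,"ty": 0,"tz": 0,"grip": 1}]'

```text
t: 16.12
ee_pos: [0.5653, -0.022, 0.2449]
ee_rot: [0.264, 0.095, 0.959, -0.024]
force: [-6.5, -2.7, 12.7]
gripper_width: 0.031
```

```bash
python3 st.py;  python3 align.py|tail -1; python3 ov.py 4; python3 prof.py | grep gray| grep -E "0.035|0.044|0.055|0.11|0.118|0.124"
```

```text
16.1167 F tool [ -3.   -3.8 -16.4] M tool [ 1.19  0.08 -0.02] 0.030953282318779984
rotvec [ 0.0038  0.0132 -0.0032] shift cm BEFORE turn [ 0.05 -0.24 -1.36] AFTER turn [ 0.07 -0.24 -1.36]
pics/al161.png
yellow before [319.80434783 223.7173913 ]
yellow now [319.7826087  223.73913043]
t2 px/mm for tool [0.001, 0, 0] [[-1.   4.8]]
t2 px/mm for tool [0, 0.001, 0] [[-5.3 -1. ]]
s2 px/mm for tool [0.001, 0, 0] [[-3.7  2.3]]
s2 px/mm for tool [0, 0.001, 0] [[-1.2 -3.1]]
t2 0.035 nip 2.6 gray [104, 111, 126, 133, 129, 118, 106, 90, 71, 65, 61, 51, 66, 69, 69, 68, 63, 64, 64, 61, 54, 54, 53, 79, 107, 123, 124, 125, 127]
t2 0.044 nip 2.6 gray [105, 114, 125, 133, 135, 153, 180, 172, 86, 57, 55, 63, 74, 76, 76, 72, 66, 64, 64, 55, 55, 66, 83, 149, 186, 174, 138, 132, 132]
t2 0.055 nip 2.6 gray [102, 110, 123, 131, 128, 123, 142, 176, 179, 132, 89, 68, 69, 75, 70, 70, 68, 70, 71, 62, 70, 113, 158, 190, 177, 128, 122, 130, 129]
t2 0.11 nip 2.8 gray [196, 196, 196, 207, 229, 237, 164, 102, 69, 50, 63, 81, 96, 103, 128, 124, 111, 106, 114, 103, 86, 77, 80, 131, 191, 237, 248, 249, 249]
t2 0.118 nip
[... 480 characters left out ...]
7, 90, 120, 166, 143, 110, 79, 68, 66, 56, 52, 49, 49, 49, 54, 56, 54, 62, 69, 69, 65, 78, 94, 98, 99, 100]
s2 0.055 nip 2.1 gray [100, 101, 103, 101, 100, 95, 90, 86, 89, 99, 100, 121, 118, 124, 119, 129, 106, 79, 73, 73, 71, 70, 85, 101, 99, 100, 100, 100, 99]
s2 0.11 nip 2.8 gray [54, 53, 52, 50, 44, 133, 229, 203, 142, 94, 62, 60, 74, 79, 81, 76, 71, 69, 61, 55, 46, 38, 85, 133, 127, 116, 99, 88, 86]
s2 0.118 nip 3.0 gray [89, 103, 126, 159, 166, 145, 116, 93, 92, 78, 52, 34, 35, 35, 36, 34, 29, 29, 31, 32, 30, 27, 52, 95, 102, 85, 87, 91, 90]
s2 0.124 nip 3.0 gray [129, 125, 120, 108, 92, 60, 114, 162, 137, 94, 63, 44, 40, 37, 33, 32, 33, 32, 27, 25, 28, 37, 94, 127, 99, 90, 87, 89, 90]
```

Call:
move_arm --targets '[{"wx": 0,"wy": 0,"wz": 0,"tx": -0.08,"ty": -0.05,"tz": 0.1,"grip": 1},{"wx": 0,"wy": 0,"wz": 0,"tx": 0,"ty": 0,"tz": 0,"grip": 1},{"wx": 0,"wy": 0,"wz": 0,"tx": 0,"ty": 0,"tz": 0,"grip": 1},{"wx": 0,"wy": 0,"wz": 0,"tx": 0,"ty": 0,"tz": 0,"grip": 1},{"wx": 0,"wy": 0,"wz": 0,"tx": 0,"ty": 0,"tz": 0,"grip": 1},{"wx": 0,"wy": 0,"wz": 0,"tx": 0,"ty": 0,"tz": 0,"grip": 1}]'

```text
t: 16.72
ee_pos: [0.5663, -0.0223, 0.2448]
ee_rot: [0.264, 0.095, 0.96, -0.023]
force: [-11.6, -0.2, 16.9]
gripper_width: 0.0306
```

```bash
python3 st.py
```

```text
16.7167 F tool [ -0.4  -2.4 -22.8] M tool [1.14 0.7  0.01] 0.030619775759945723
rotvec [ 0.0044  0.0129 -0.0032] shift cm BEFORE turn [ 0.13 -0.23 -1.41] AFTER turn [ 0.15 -0.23 -1.41]
```

22.8 N axial with near-zero lateral force, and stiff (6 N for the last 1 mm), so it is on the end stop. I'll hold for a second and take the last look.

Call:
move_arm --targets '[{"wx": 0,"wy": 0,"wz": 0,"tx": 0,"ty": 0,"tz": 0,"grip": 1},{"wx": 0,"wy": 0,"wz": 0,"tx": 0,"ty": 0,"tz": 0,"grip": 1},{"wx": 0,"wy": 0,"wz": 0,"tx": 0,"ty": 0,"tz": 0,"grip": 1},{"wx": 0,"wy": 0,"wz": 0,"tx": 0,"ty": 0,"tz": 0,"grip": 1},{"wx": 0,"wy": 0,"wz": 0,"tx": 0,"ty": 0,"tz": 0,"grip": 1},{"wx": 0,"wy": 0,"wz": 0,"tx": 0,"ty": 0,"tz": 0,"grip": 1},{"wx": 0,"wy": 0,"wz": 0,"tx": 0,"ty": 0,"tz": 0,"grip": 1},{"wx": 0,"wy": 0,"wz": 0,"tx": 0,"ty": 0,"tz": 0,"grip": 1}]'

```text
t: 17.38
ee_pos: [0.5663, -0.0223, 0.2448]
ee_rot: [0.264, 0.095, 0.96, -0.023]
force: [-10.4, -0.9, 17.0]
gripper_width: 0.0312
```

```bash
python3 st.py; python3 align.py|tail -1; python3 ov.py 5
```

```text
17.3833 F tool [ -1.6  -2.8 -22.2] M tool [1.09 0.62 0.03] 0.03117550369849879
rotvec [ 0.0043  0.0129 -0.0031] shift cm BEFORE turn [ 0.13 -0.23 -1.41] AFTER turn [ 0.15 -0.23 -1.41]
pics/al173.png
yellow before [319.80434783 223.7173913 ]
yellow now [319.84444444 223.62222222]
t2 px/mm for tool [0.001, 0, 0] [[-1.   4.8]]
t2 px/mm for tool [0, 0.001, 0] [[-5.3 -1. ]]
s2 px/mm for tool [0.001, 0, 0] [[-3.7  2.3]]
s2 px/mm for tool [0, 0.001, 0] [[-1.2 -3.1]]
```

View pics/ov5.png

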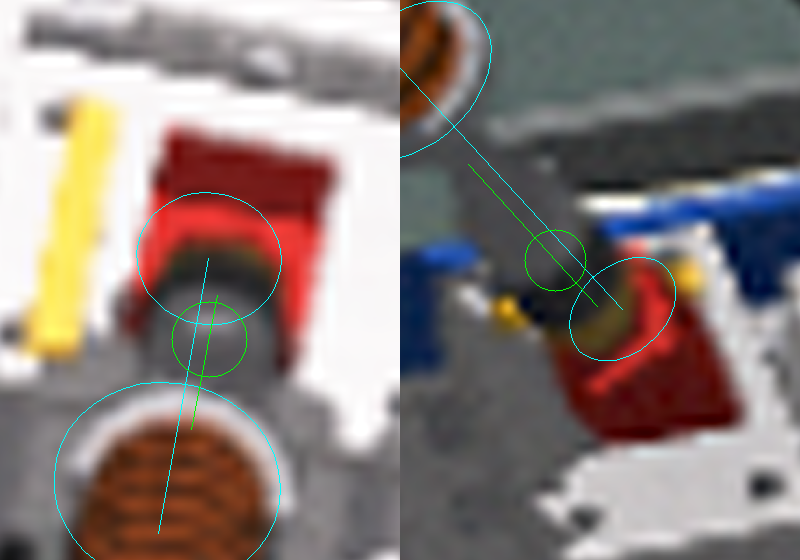

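The coupler's black mouth sits right at the brass hexagon, at (205,265) top and (600,300) side. The ball is inside it, and the tube between collar and coupler is visibly shorter. The force and pose are steady, so I'm handing in.

```bash
python3 -c "
from cell import ticket
print(ticket.sign_off())"
```

```text
the job is handed in; nothing more can be done
None
```

I pushed the tray home, took the gun from its stand, snapped the coupler onto the nipple and pressed the gun to the end of its stroke. I handed in still holding it pressed, at about 17.4 s. Sign-off gave no verdict.

- **Tray home:** the tool stopped at the predicted spot with 15 N, and the final picture shows the tray unmoved since then, to within about 0.3 mm.
- **Coupler on:** the force briefly pulled toward the nipple before the spring load began. In the last picture the coupler's mouth sits at the brass hexagon with the ball inside.
- **Stroke:** the push held steady at about 22 N over the last 0.7 s. The spring needs only 15 N at its end, and the last 1 mm of push raised the force by about 6 N, so the gun is against the stop.

**Checks that disagreed:**
- The cameras and the robot frame differ by about 2–4 mm, so I aligned the gun to the nipple by their relative position in the top and side views.
- One push step reached 30 N and slid the tool about 4 mm sideways, so I eased it back. The gun seems to have shifted about 3 mm in the pads.
- The gripper ended about 0.8° off the nominal 30° tilt.
- I checked that the bystanders were undisturbed only by keeping the arm's path clear of them; I did not measure their positions again.

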